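Draw the dosing plunger to its fill mark

ROBOT

A 6-joint arm with a two-finger parallel gripper is mounted at the origin on a cart in front of the work surface, level with it; the furniture and walls round the work are solid. World frame = base frame: x ahead of the robot, y to its left, z up, the work surface at z = 0. Lengths are in m, angles in rad, forces in N, time in s.
With the tool pointing down it reaches from about 0.35 to 0.775 m from the base axis. Payload 5.5 kg.
Tool frame: the origin (TCP) lies at the centre of the arm's flange, where the gripper is bolted on; the fingertips stand 173 mm ahead of it and the grasp point (between the pads) lies 155 mm ahead of it; z points along the fingers, y is the direction in which the jaws open and shut (so a half turn about z gives the same grasp; the last joint's range is limited). The gripper opens to 85 mm and grips with 20 to 120 N. Pads are 22 mm wide; open, the fingers measure 114 mm over their backs; the gripper's body (76 mm by 85 mm) begins 54 mm behind the grasp point. The pads swing forward as they close: fully open they stand 13 mm farther back than shut.
Start: joints at [-1.245, 0.313, 0.046, 1.304, 0, 1.431], TCP at [0.258, -0.514, 0.405] pointing down, gripper open.
Joint ranges: [-2.76, 2.76], [-0.86, 1.69], [-1.03, 1.26], [-2.2, 2.34], [-1.47, 1.5], [-3.14, 3.14]. Speed limits (rad/s): [2.57, 2.57, 3.14, 3.14, 3.14, 3.14].

INTERFACE

Orientations are given as [roll, pitch, yaw] about the fixed x, y, z axes, in that order (R = Rz(yaw) Ry(pitch) Rx(roll)).
In Python, from cell import env gives the robot as it stands. Calls block until the motion is done:
- env.movep(position, orientation): joint-space move of the TCP to a pose.
- env.move_straight(position, max_speed=0.15, rot=None, contact_N=None): straight line of the TCP; rot=None keeps the orientation; max_speed is the mean speed in m/s. With contact_N (N) it stops when the force on the tool has changed by that much, and returns True; else False.
- env.move_joints(angles): joint-space move.
- env.command_gripper(opening): finger opening in m; the grip force is fixed at half the most; returns when the fingers have stopped.
- env.sleep(seconds).
- env.ik(position, orientation): joint angles nearest the present ones, or None.
- env.sense(): the state.
- env.capture(name): name is "scene" or "side" or "wrist"; returns a dict with "frame" (400x640x3 uint8, red, green, blue), "range_z" (400x640 float32, m along the optical axis (not along the pixel's ray), 0 where there is no reading), "fx", "fy", "cx", "cy" (pixels), "R" (3x3) and "t" (3): a world point X has camera coordinates R X + t; the wrist camera has in their place "T_tool_cam" (4x4, takes a point from camera to tool coordinates, whose origin is the TCP and whose axes are the flange's). Camera axes: x right, y down, z forward; pixel columns grow to the right and rows downward; lengths in m; the calibration is good to about 2 mm. The wrist camera is an equidistant fisheye: a pixel r from the principal point sees the ray r / f radians off the axis. A picture is of the moment at which its call begins: read the wrist's pose just before it.
A pose or a line that the arm cannot do raises env.Unreachable and nothing moves.
- env.close_job(): hands the job in, once; it reports no verdict.
The state is a dict: "time": time; "joints": joint angles; "joint_velocities": joint speeds; "joint_torque": joint torques, N m; "eef_pos": TCP position; "ee_rot": TCP orientation; "force": force on the tool from outside, world axes, zero at the start; "torque": the same for the moment, N m; "grip_width": finger opening in m.
Only numpy, scipy, OpenCV 4.12 (cv2) and the standard library are available. Lean on these libraries where they do the work, as an engineer would, in place of code of your own. Each camera call takes 0.05 s, during which the arm holds its last target.

TASK

Get the powder doser ready for filling: swing the keeper bar right round to the left, well clear of the knob, and then draw the plunger straight out along its leaning barrel until the black ring round the rod is level with the mouth of the barrel. The program finishes while still holding the plunger there, drawn partway and still in line with the barrel. Do not pull it right out, do not drag, tip or lift the stand, and leave the weight, the beaker and the jar alone.

Things in the scene. Friction and masses are not known exactly. Their poses are not given: they have to be found in the camera images.
- stand: Loose bench stand of the doser (1.6 kg with barrel): grey foot plate 150 (x) x 110 (y) x 12 mm on rubber feet, a strut behind the barrel. Origin at the centre of the underside; z up, x to the back. It slides if pushed with some 10 N. The barrel leans 0.35 rad (20 degrees) from vertical towards the stand's -x.
- barrel: Steel barrel fixed on the stand, 34 mm thick, 90 mm long, bore 15.5 mm wide, 80 mm deep. Origin at the centre of the bore's mouth (stand frame -10, 0, 125 mm); z points out along the bore (up, leaning to the stand's -x), y is the stand's y, x to the back and slightly up. At x = 45, y = 0 a post 13 mm thick rises to z = 38 mm; the keeper turns on it about an axis parallel to z.
- plunger: Loose plunger (0.15 kg), at first home in the barrel: grey ribbed knob 28 mm wide, 24 mm high, on a steel rod 14 mm thick that runs 88 mm below it. Origin at the knob's centre, z along the rod out of the bore. Home: origin 20 mm beyond the barrel's mouth; ring at the mouth: 65 mm, so the draw is 45 mm and 35 mm of rod stay in. Pinch the knob across the stand's y; it may pivot in the fingers.
- ring (a point): Centre of the black ring, 3 mm wide, round the plunger's rod, 65 mm below the knob's centre; hidden 45 mm deep in the bore at the start.
- keeper (a joint): Keeper: aluminium bar 14 mm wide, 5 mm thick, lying 6 mm over the knob and blocking it; turns on the post with slight friction (under 1 N at the peg), stays where left. 0 rad: it points from the post along the barrel's -x, over the knob; grows as the free end swings to the barrel's +y (left), stop at 2.2. Starts at 0 to 0.2; 1.4 to 2.2 is well clear.
- keeper_peg (a point): Point on the keeper's upright steel peg (10 mm thick, 34 mm tall above the bar, parallel to the barrel's z), 10 mm below its top, 24 mm above the bar's upper face. Runs on a circle of 50 mm radius about the post: at keeper angle q it is at x = 45 - 50 cos q, y = 50 sin q, z = 67 mm in the barrel's frame. The peg is a freely turning sleeve.
- weight: Bystander: brass-coloured knob weight, 30 mm wide, 46 mm high, on the worktop behind and right of the stand; origin under its centre.
- beaker: Bystander: clear glass beaker, 54 mm wide, 68 mm high, on the worktop right of the stand; origin under its centre.
- jar: Bystander: white plastic jar, 49 mm wide, 57 mm high, on the worktop behind the stand; origin under its centre.
Not all that is in view belongs to the job. There is more than one size of the stand; the one meant has the size given above.

How it is judged:
On the way:
1. the keeper is swung clear (at least 1.2 rad) while the plunger is still home (value of joint keeper above 1.2 rad and z of ring in the frame of barrel below -0.035 m), for 0.2 s.
At the end, for the whole second after the job is handed in: The ring is within 6 mm of the barrel's mouth, the plunger in line with the bore within 0.1 rad, at rest and gripped by the fingers (over 2 N); the keeper stands at 1.2 rad or more; the stand has moved less than 20 mm and stands flat (within 0.04 rad, 4 mm) (z of ring in the frame of barrel between -0.006 and 0.006 m and angle between the z axis of plunger and the z axis of barrel, either way round below 0.1 rad and contact force between the fingers and plunger above 2 N and linear speed of plunger below 0.01 m/s and value of joint keeper above 1.2 rad and distance of stand from where it was at the start of the episode below 0.02 m and angle between stand's own z axis and vertical below 0.04 rad and height (world z) of stand below 0.004 m); the arm keeps its last pose, push and grip.
It fails at once if the plunger is pulled right out of the barrel (z of ring in the frame of barrel above 0.03 m).
It fails at once if the stand is dragged (over 20 mm), lifted or tipped (distance of stand from where it was at the start of the episode above 0.02 m or angle between stand's own z axis and vertical above 0.12 rad).
It fails at once if the weight, the beaker or the jar is disturbed (moved over 20 mm) (distance of any of weight, beaker, jar from where it was at the start of the episode above 0.02 m).
It also fails if it takes over 45 s, if anything falls off the work surface, if the arm or the gripper's body presses on something with over 40 N, if the wrist force passes 120 N, or if a joint passes its speed limit or range.

## Working session

There is one attempt and no reset: what is moved stays moved. The work goes in short steps, each a Python script; the robot and the scene stay as the last script left them, time stands still between calls to the robot, and variables do not carry over. Pictures are saved under pics/ and viewed, and the job is handed in when it is done.

```bash
ls; mkdir -p pics
python3 - <<'E'
from cell import env
import cv2,numpy as np
for n in("scene","side","wrist"):
    s=env.sense()
    c=env.capture(n); cv2.imwrite(f"pics/{n}0.png",c["frame"][...,::-1])
    np.savez(f"{n}0.npz",**c)
    print(n,{k:(np.round(v,4).tolist() if not k in("frame","range_z") else v.shape) for k,v in c.items() if k not in("name",)})
print({k:np.round(v,3).tolist() for k,v in s.items()})
E
```

```text
pics
scene {'frame': (400, 640, 3), 'range_z': (400, 640), 'fx': 435.5974, 'fy': 435.5974, 'cx': 315.1033, 'cy': 208.0952, 'R': [[-0.7557, -0.6548, -0.0111], [-0.3818, 0.4543, -0.8049], [0.5321, -0.604, -0.5933]], 't': [0.5507, 0.1722, 1.0563]}
side {'frame': (400, 640, 3), 'range_z': (400, 640), 'fx': 381.3097, 'fy': 381.3097, 'cx': 320.6054, 'cy': 202.2973, 'R': [[0.8986, -0.4386, 0.0126], [-0.2032, -0.4415, -0.8739], [0.3889, 0.7828, -0.4859]], 't': [-0.3481, 0.3478, 0.6036]}
wrist {'frame': (400, 640, 3), 'range_z': (400, 640), 'fx': 309.7069, 'fy': 309.7069, 'cx': 316.0838, 'cy': 195.0569, 'T_tool_cam': [[0.0003, -0.9599, -0.2803, 0.0714], [1.0, 0.0001, 0.0008, 0.0007], [-0.0007, -0.2803, 0.9599, 0.03], [0.0, 0.0, 0.0, 1.0]]}
{'time': 0.1, 'joints': [-1.245, 0.314, 0.045, 1.304, 0.0, 1.431], 'joint_velocities': [-0.001, -0.004, 0.002, -0.0, -0.001, 0.002], 'joint_torque': [0.003, -48.173, 29.924, 0.013, -0.0, 0.0], 'eef_pos': [0.258, -0.514, 0.404], 'ee_rot': [-3.14, -0.0, 0.466], 'force': [-0.272, -0.186, -0.538], 'torque': [0.028, -0.03, -0.018], 'grip_width': 0.085}
```

View pics/scene0.png

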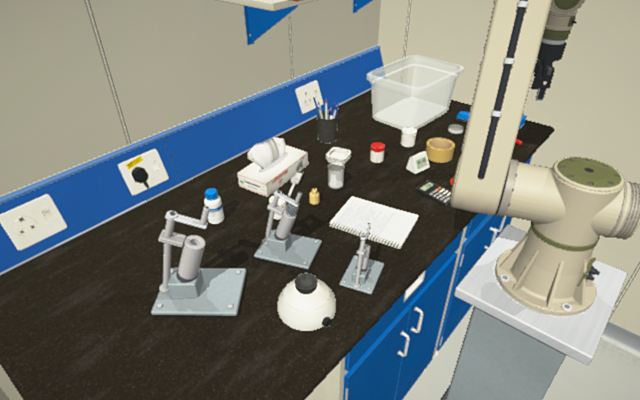

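View pics/side0.png

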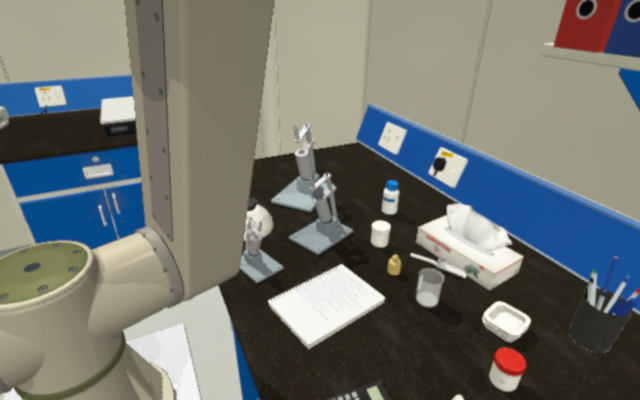

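View pics/wrist0.png

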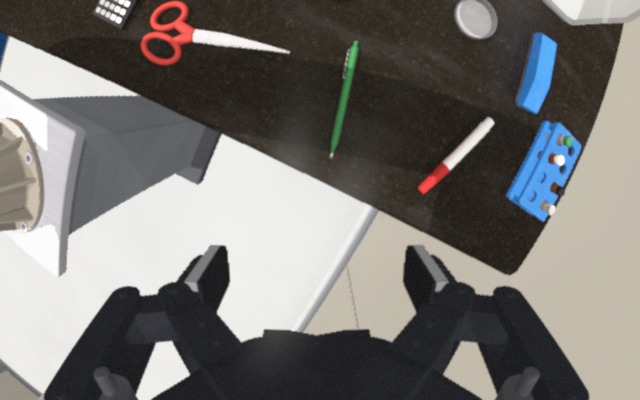

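The scene view shows three candidate stands: large at (200,290), middle at (288,248) and small at (362,275). I'll enlarge them and measure the foot plates.

```bash
cat > h.py <<'E'
import numpy as np,cv2
def load(n): return dict(np.load(n))
def px(c,u,v,z=None):
    if z is None: z=c["range_z"][int(round(v)),int(round(u))]
    p=np.array([(u-c["cx"])/c["fx"]*z,(v-c["cy"])/c["fy"]*z,z])
    return c["R"].T@(p-c["t"])
def onplane(c,u,v,h):
    d=c["R"].T@np.array([(u-c["cx"])/c["fx"],(v-c["cy"])/c["fy"],1]); o=-c["R"].T@c["t"]
    return o+d*(h-o[2])/d[2]
def proj(c,X):
    p=c["R"]@X+c["t"]; return np.array([c["cx"]+c["fx"]*p[0]/p[2],c["cy"]+c["fy"]*p[1]/p[2]])
E
python3 - <<'E'
from h import *
c=cv2.imread("pics/scene0.png")[170:330,240:400]; cv2.imwrite("pics/sc1.png",cv2.resize(c,None,fx=3.75,fy=3.75,interpolation=cv2.INTER_CUBIC))
c=cv2.imread("pics/side0.png")[110:290,230:410]; cv2.imwrite("pics/sd1.png",cv2.resize(c,None,fx=3.333,fy=3.333,interpolation=cv2.INTER_CUBIC))
c=load("scene0.npz")
for q in([(153,312),(237,313),(245,270),(160,268)],[(255,258),(306,265),(322,240),(275,233)],[(341,288),(372,293),(383,262),(356,260)]):
    P=[onplane(c,u,v,.012) for u,v in q]; print(np.round(P,3).tolist(),[round(np.linalg.norm(P[i]-P[i-1]),3) for i in range(4)])
E
```

```text
[[0.622, 0.675, 0.012], [0.477, 0.556, 0.012], [0.565, 0.453, 0.012], [0.732, 0.586, 0.012]] [np.float64(0.142), np.float64(0.188), np.float64(0.135), np.float64(0.213)]
[[0.578, 0.408, 0.012], [0.462, 0.343, 0.012], [0.493, 0.244, 0.012], [0.61, 0.304, 0.012]] [np.float64(0.108), np.float64(0.133), np.float64(0.104), np.float64(0.132)]
[[0.347, 0.347, 0.012], [0.283, 0.313, 0.012], [0.321, 0.21, 0.012], [0.377, 0.248, 0.012]] [np.float64(0.104), np.float64(0.073), np.float64(0.11), np.float64(0.068)]
```

View pics/sc1.png

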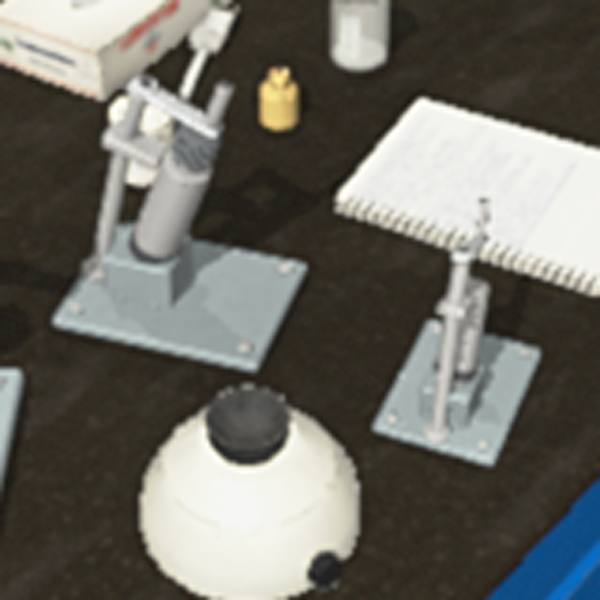

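View pics/sd1.png

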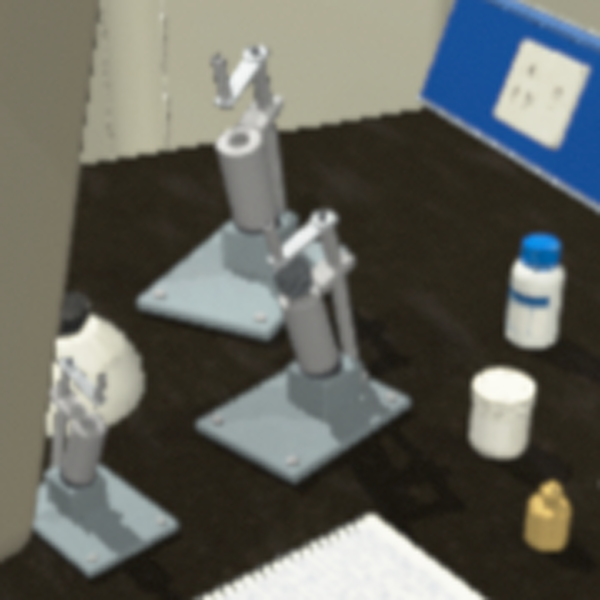

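```bash
cat >> h.py <<'E'
a=.35
RB=np.array([[np.cos(a),0,-np.sin(a)],[0,1,0],[np.sin(a),0,np.cos(a)]]) # cols: x,y,z axes in stand
OB=np.array([-.010,0,.125])
def S2W(x,y,yaw,p): 
    c,s=np.cos(yaw),np.sin(yaw); return np.array([[c,-s,0],[s,c,0],[0,0,1]])@np.asarray(p)+[x,y,0]
def B2W(x,y,yaw,p): return S2W(x,y,yaw,RB@np.asarray(p)+OB)
def peg(q,z=.067): return [.045-.05*np.cos(q),.05*np.sin(q),z]
E
cat > fit.py <<'E'
from h import *
from scipy.optimize import least_squares
cs,cd=load("scene0.npz"),load("side0.npz")
s=lambda u,v:(240+(u+.5)/3.75-.5,170+(v+.5)/3.75-.5); d=lambda u,v:(230+(u+.5)/3.333-.5,110+(v+.5)/3.333-.5)
A,B,C,D=[.075,.055,.012],[-.075,.055,.012],[-.075,-.055,.012],[.075,-.055,.012]
S=lambda p:(lambda t:S2W(*t[:3],p)); K=lambda p:(lambda t:B2W(*t[:3],p))
PT=lambda t:B2W(*t[:3],peg(t[3],.076))
obs=[(cs,s(52,322),S(A)),(cs,s(258,362),S(B)),(cs,s(308,263),S(C)),(cs,s(223,86),PT),(cs,s(147,80),K([.045,0,.044])),
(cd,d(196,424),S(B)),(cd,d(297,474),S(C)),(cd,d(412,402),S(D)),(cd,d(273,223),PT),(cd,d(325,214),K([.045,0,.044])),]
f=lambda t:np.concatenate([proj(c,g(t))-o for c,o,g in obs])
r=least_squares(f,[.535,.325,.5,.1],loss="soft_l1")
print(np.round(r.x,4)); print(np.round(f(r.x).reshape(-1,2),1).tolist())
np.save("pose.npy",r.x)
for nm,c,n in(("scene",cs,"s"),("side",cd,"d")):
    im=c["frame"][...,::-1].copy(); im=cv2.resize(im,None,fx=4,fy=4,interpolation=cv2.INTER_CUBIC)
    def dr(P,col): 
        for i in range(len(P)-1): cv2.line(im,*[tuple(int(round(k)) for k in (proj(c,np.array(p))+.5)*4-.5) for p in P[i:i+2]],col,1,cv2.LINE_AA)
    t=r.x
    dr([S2W(*t[:3],p) for p in(A,B,C,D,A)],(0,0,255))
    for z in(0,-.09): dr([B2W(*t[:3],[.017*np.cos(k),.017*np.sin(k),z]) for k in np.linspace(0,6.3,30)],(0,255,0))
    for z in(.008,.032): dr([B2W(*t[:3],[.014*np.cos(k),.014*np.sin(k),z]) for k in np.linspace(0,6.3,30)],(255,0,0))
    dr([B2W(*t[:3],p) for p in([.045,0,.0],[.045,0,.0405],peg(t[3],.0405),peg(t[3],.077))],(0,255,255))
    m=(proj(c,S2W(*t[:3],[0,0,.1]))*4).astype(int); cv2.imwrite(f"pics/fit_{nm}.png",im[max(0,m[1]-300):m[1]+300,m[0]-300:m[0]+300])
E
python3 fit.py
```

```text
[0.5459 0.32   0.4002 0.1137]
[[-0.4, -1.8], [-0.2, -0.4], [-0.4, -1.3], [0.3, -0.4], [-1.0, 0.5], [-0.2, -0.2], [-0.3, 1.1], [0.2, -1.0], [-1.5, 0.8], [-0.5, 1.7]]
```

View pics/fit_scene.png

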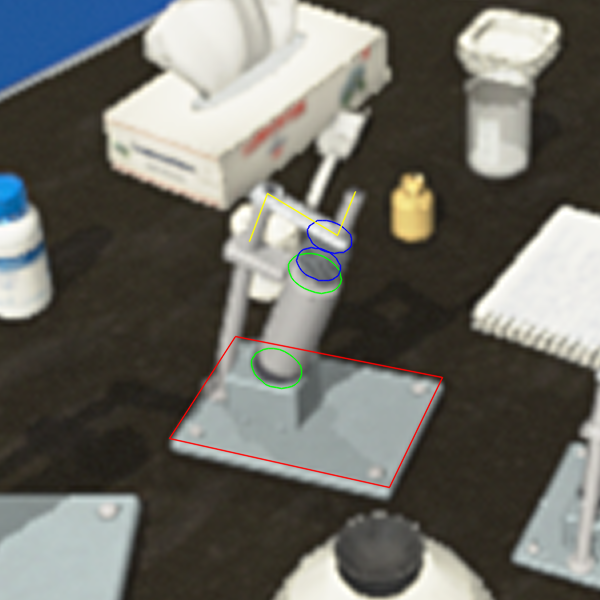

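View pics/fit_side.png

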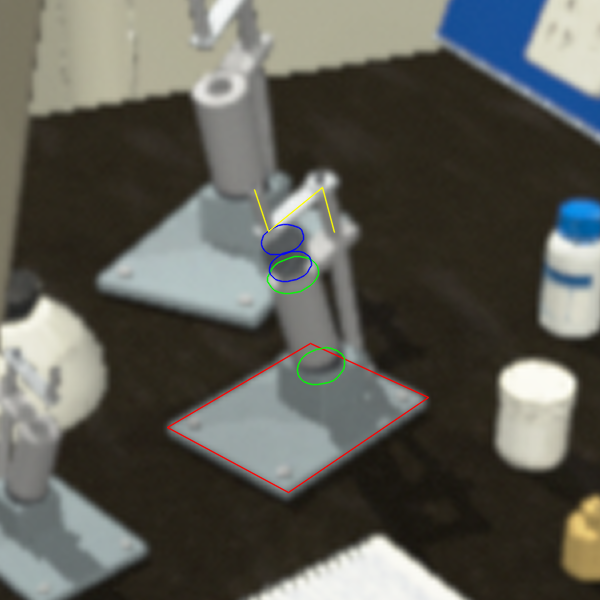

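The middle stand's plate fits 150 x 110 mm. The large one measures about 200 x 140 and the small one about 107 x 70. The weight, beaker and jar also lie behind and to the right of the middle stand, so that is the one meant. Next I'll plan the poses and take a wrist look from above.

```bash
cat >> h.py <<'E'
from scipy.spatial.transform import Rotation as Rot
def Rz(t): return Rot.from_euler("z",t).as_matrix()
def tool(t,p,ang,flip=1,off=.155):
    """grasp point at barrel point p; jaw axis at angle ang from barrel y towards -x(b)... returns pos,rpy"""
    W=Rz(t[2])@RB
    z=-W[:,2]; y=flip*(W[:,1]*np.cos(ang)+W[:,0]*np.sin(ang)); x=np.cross(y,z)
    R=np.column_stack([x,y,z]); g=B2W(*t[:3],p)
    return g-off*z, Rot.from_matrix(R).as_euler("xyz")
E
python3 - <<'E'
from h import *
from cell import env
t=np.load("pose.npy")
print("mouth",B2W(*t[:3],[0,0,0]),"peg",B2W(*t[:3],peg(t[3])))
for nm,p in(("hi",[0,0,.2]),("hi2",[0,0,.17]),("peg0",peg(.11)),("peg2",peg(2.0)),("knob",[0,0,.022]),("drawn",[0,0,.067])):
  for ang in(0,.5,.9,1.2,1.6):
    for fl in(1,-1):
      q=env.ik(*tool(t,p,ang,fl)); print(nm,ang,fl,None if q is None else np.round(q,2))
E
```

```text
mouth [0.53667733 0.31613781 0.125     ] peg [0.50926244 0.31069793 0.18633415]
hi 0 1 [ 0.4  -0.01 -0.25  0.98 -0.    0.  ]
hi 0 -1 [ 0.4  -0.01 -0.25  0.98 -0.   -3.14]
hi 0.5 1 [ 0.4  -0.01 -0.25  0.98 -0.    0.5 ]
hi 0.5 -1 [ 0.4  -0.01 -0.25  0.98 -0.   -2.64]
hi 0.9 1 [ 0.4  -0.01 -0.25  0.98 -0.    0.9 ]
hi 0.9 -1 [ 0.4  -0.01 -0.25  0.98 -0.   -2.24]
hi 1.2 1 [ 0.4  -0.01 -0.25  0.98 -0.    1.2 ]
hi 1.2 -1 [ 0.4  -0.01 -0.25  0.98 -0.   -1.94]
hi 1.6 1 [ 0.4  -0.01 -0.25  0.98 -0.    1.6 ]
hi 1.6 -1 [ 0.4  -0.01 -0.25  0.98 -0.   -1.54]
hi2 0 1 [ 0.4   0.01 -0.29  0.92 -0.    0.  ]
hi2 0 -1 [ 0.4   0.01 -0.29  0.92 -0.   -3.14]
hi2 0.5 1 [ 0.4   0.01 -0.29  0.92 -0.    0.5 ]
hi2 0.5 -1 [ 0.4   0.01 -0.29  0.92 -0.   -2.64]
hi2 0.9 1 [ 0.4   0.01 -0.29  0.92 -0.    0.9 ]
hi2 0.9 -1 [ 0.4   0.01 -0.29  0.92 -0.   -2.24]
hi2 1.2 1 [ 0.4   0.01 -0.29  0.92 -0.    1.2 ]
hi2 1.2 -1 [ 0.4   0.01 -0.29  0.92 -0.   -1.94]
hi2 1.6 1 [ 0.4   0.01 -0.29  0.92 -0.    1.6 ]
hi2 1.6 -1 [ 0.4   0.01 -0.29  0.92 -0.   -1.54]
peg0 0 1 [ 0.42  0.13 -0.41  0.68 -0.01  0.01]
peg0 0 -1 [ 0.42  0.1
[... 1205 characters left out ...]
]
knob 1.2 1 [ 0.4   0.2  -0.44  0.58 -0.    1.2 ]
knob 1.2 -1 [ 0.4   0.2  -0.44  0.58 -0.   -1.94]
knob 1.6 1 [ 0.4   0.2  -0.44  0.58 -0.    1.6 ]
knob 1.6 -1 [ 0.4   0.2  -0.44  0.58 -0.   -1.54]
drawn 0 1 [ 0.4   0.14 -0.4   0.68 -0.    0.  ]
drawn 0 -1 [ 0.4   0.14 -0.4   0.68 -0.   -3.14]
drawn 0.5 1 [ 0.4   0.14 -0.4   0.68 -0.    0.5 ]
drawn 0.5 -1 [ 0.4   0.14 -0.4   0.68 -0.   -2.64]
drawn 0.9 1 [ 0.4   0.14 -0.4   0.68 -0.    0.9 ]
drawn 0.9 -1 [ 0.4   0.14 -0.4   0.68 -0.   -2.24]
drawn 1.2 1 [ 0.4   0.14 -0.4   0.68 -0.    1.2 ]
drawn 1.2 -1 [ 0.4   0.14 -0.4   0.68 -0.   -1.94]
drawn 1.6 1 [ 0.4   0.14 -0.4   0.68 -0.    1.6 ]
drawn 1.6 -1 [ 0.4   0.14 -0.4   0.68 -0.   -1.54]
```

```bash
cat >> h.py <<'E'
def wsnap(env,name,t=None,q=None,size=(800,500)):
    s=env.sense(); c=env.capture("wrist")
    T=np.eye(4); T[:3,:3]=Rot.from_euler("xyz",s["ee_rot"]).as_matrix(); T[:3,3]=s["eef_pos"]
    c["Twc"]=T@c["T_tool_cam"]; np.savez(name+".npz",**c)
    cv2.imwrite(f"pics/{name}.png",c["frame"][...,::-1]); return c
def fproj(c,X):
    T=c["Twc"]; p=T[:3,:3].T@(np.asarray(X)-T[:3,3]); th=np.arctan2(np.hypot(p[0],p[1]),p[2]); ph=np.arctan2(p[1],p[0])
    return np.array([c["cx"]+c["fx"]*th*np.cos(ph),c["cy"]+c["fy"]*th*np.sin(ph)])
def overlay(c,name,t,q,box,k,zk=.02):
    u0,v0,u1,v1=box
    im=cv2.resize(c["frame"][v0:v1,u0:u1,::-1],None,fx=k,fy=k,interpolation=cv2.INTER_CUBIC); cv2.imwrite(f"pics/{name}_c.png",im)
    P_=fproj if "Twc" in c else proj
    def dr(P,col):
        P=[tuple(int(round(e)) for e in (P_(c,np.array(p))-[u0,v0]+.5)*k-.5) for p in P]
        for i in range(len(P)-1): cv2.line(im,P[i],P[i+1],col,1,cv2.LINE_AA)
    h=t[:3]
    dr([S2W(*h,p) for p in([.075,.055,.012],[-.075,.055,.012],[-.075,-.055,.012],[.075,-.055,.012],[.075,.055,.012])],(0,0,255))
    w=np.linspace(0,6.284,30); ci=lambda r,z,x=0,y=0:[B2W(*h,[x+r*np.cos(e),y+r*np.sin(e),z]) for e in w]
    dr(ci(.017,0),(0,255,0)); dr(ci(.014,zk+.012),(255,0,0)); dr(ci(.014,zk-.012),(255,0,0))
    p=peg(q); dr(ci(.005,.077,p[0],p[1]),(0,255,255)); dr(ci(.005,.043,p[0],p[1]),(0,255,255)); dr(ci(.0065,.043,.045),(255,0,255))
    cv2.imwrite(f"pics/{name}_o.png",im)
E
python3 - <<'E'
from h import *
from cell import env
t=np.load("pose.npy")
env.movep(*tool(t,[0,0,.22],0))
c=wsnap(env,"w1"); overlay(c,"w1",t,t[3],(120,0,520,250),2)
s=env.sense(); print(s["time"],np.round(s["force"],2),np.round(fproj(c,B2W(*t[:3],[0,0,0])),1))
E
```

```text
3.125 [ 0.71 -0.89  0.68] [317.6 169.6]
```

View pics/w1_o.png

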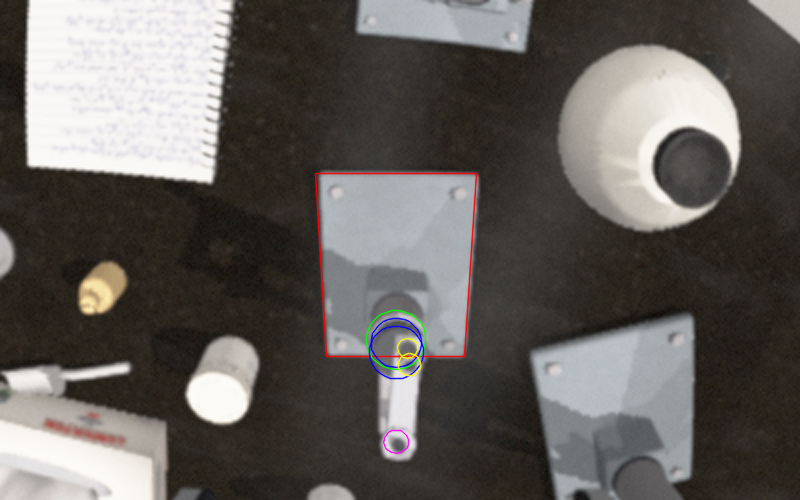

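View pics/w1.png

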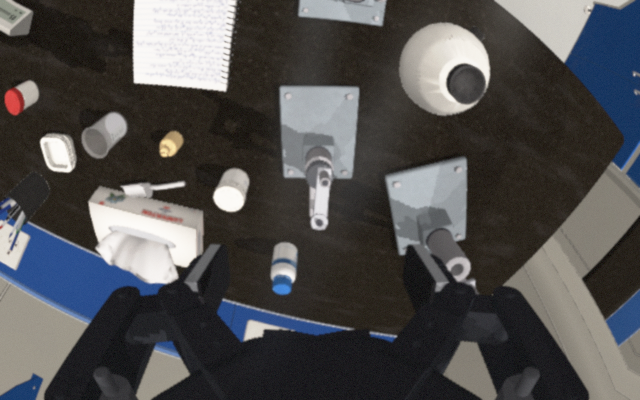

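The overlay lands on the plate edges, pivot and barrel, so the pose is good. I'll enlarge the peg.

Run:
```python
from h import *
c=load("w1.npz");t=np.load("pose.npy"); overlay(c,"w1b",t,t[3],(270,140,370,240),6)
a=cv2.imread("pics/w1b_c.png");b=cv2.imread("pics/w1b_o.png");cv2.imwrite("pics/w1b2.png",cv2.resize(np.hstack([a,b]),(800,400)))
```

```text
(no output)
```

View pics/w1b2.png

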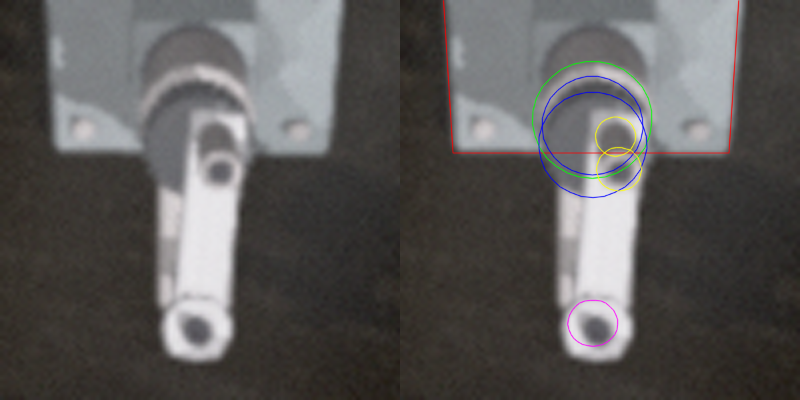

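Run:
```python
from h import *
from cell import env
t=np.load("pose.npy"); q0=t[3]
def P(q,z,ang): p=peg(q,z); return tool(t,p,ang)
env.command_gripper(.024); print(env.sense()["grip_width"])
env.movep(*P(q0,.125,q0))
hit=env.move_straight(P(q0,.070,q0)[0],max_speed=.06,contact_N=6)
s=env.sense();print("down hit",hit,np.round(s["force"],2),s["time"])
if not hit:
    c=wsnap(env,"w2")
    c=env.capture("side"); overlay(c,"w2s",t,q0,(280,150,360,240),6)
```

```text
0.02396498296753481
down hit False [ 0.04 -0.6   0.77] 5.2667
```

View pics/w2.png

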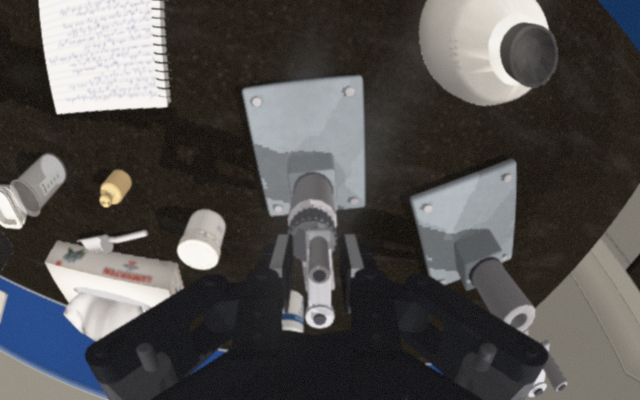

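View pics/w2s_c.png

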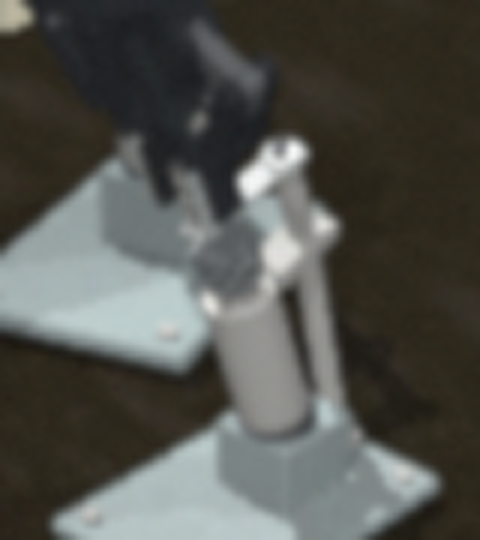

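The wrist view shows the peg near (319,262), centred between the pads at (283,260) and (350,260). Now the swing.

Run:
```python
from h import *
from cell import env
t=np.load("pose.npy"); q0=t[3]
for q in np.linspace(q0,2.1,11)[1:]:
    p,r=tool(t,peg(q,.070),q)
    hit=env.move_straight(p,max_speed=.06,rot=r,contact_N=8)
    f=env.sense()["force"]; print(round(q,2),hit,np.round(f,1))
    if hit: break
print(env.sense()["time"])
c=wsnap(env,"w3"); c=env.capture("scene"); overlay(c,"w3s",t,2.0,(240,150,360,270),5)
```

```text
0.31 False [ 0.2  0.8 -0.4]
0.51 False [-0.2  0.6 -0.4]
0.71 False [0.7 0.3 0.4]
0.91 False [-0.3  0.5  0.3]
1.11 False [ 0.5 -0.6 -0.3]
1.31 False [ 0.1  0.7 -0.1]
1.5 False [-0.1  0.2  0.7]
1.7 False [-0.6  0.5 -1.1]
1.9 False [ 0.5 -0.   0. ]
2.1 False [-0.8 -0.3  1. ]
8.8667
```

View pics/w3.png

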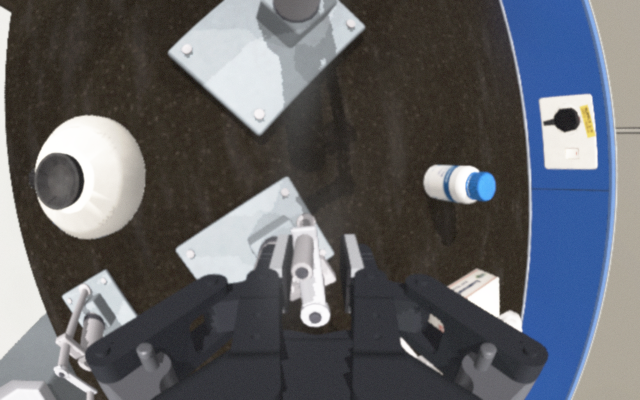

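View pics/w3s_o.png

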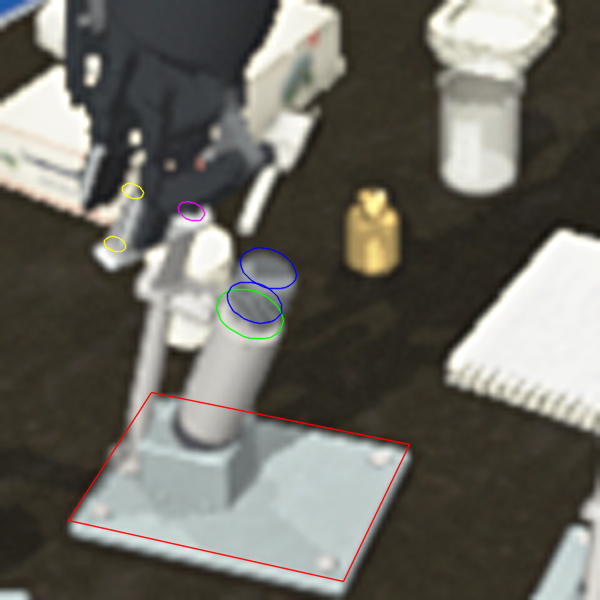

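The keeper now stands at about 2.0 rad, with the peg at the yellow marker for q=2.0. I'll retreat, go over the knob and look.

Run:
```python
from h import *
from cell import env
t=np.load("pose.npy")
env.move_straight(tool(t,peg(2.08,.14),2.1)[0],max_speed=.12)
env.movep(*tool(t,[0,0,.15],0))
env.command_gripper(.05)
c=wsnap(env,"w4"); overlay(c,"w4",t,1.98,(240,130,400,290),5)
c=env.capture("scene"); np.savez("sc4.npz",**c); overlay(c,"w4s",t,1.98,(240,150,360,270),5)
c=env.capture("side"); np.savez("sd4.npz",**c)
print(env.sense()["time"])
```

```text
12.1
```

View pics/w4_o.png

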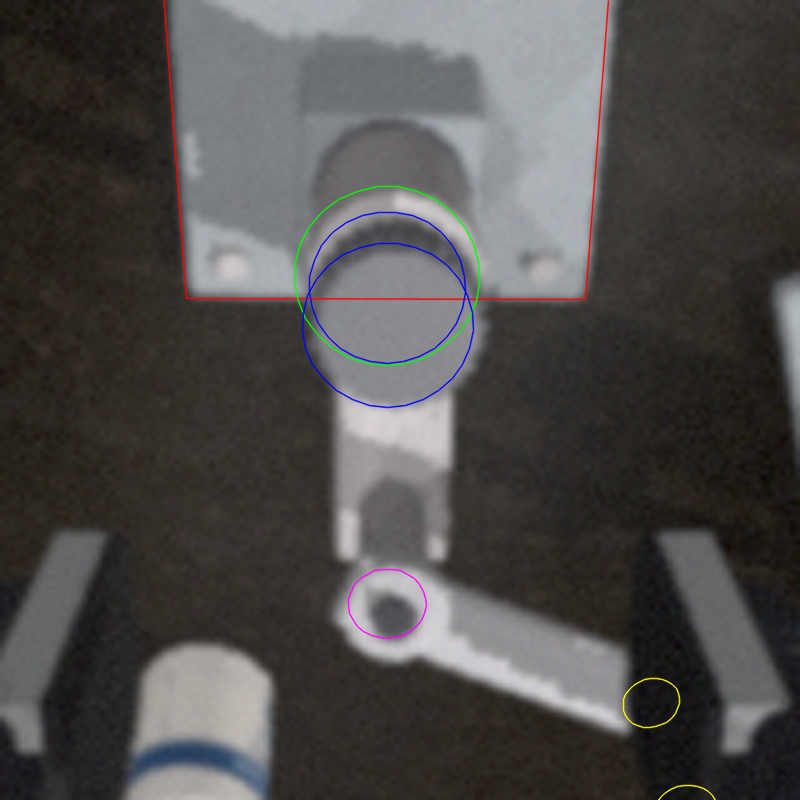

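View pics/w4s_o.png

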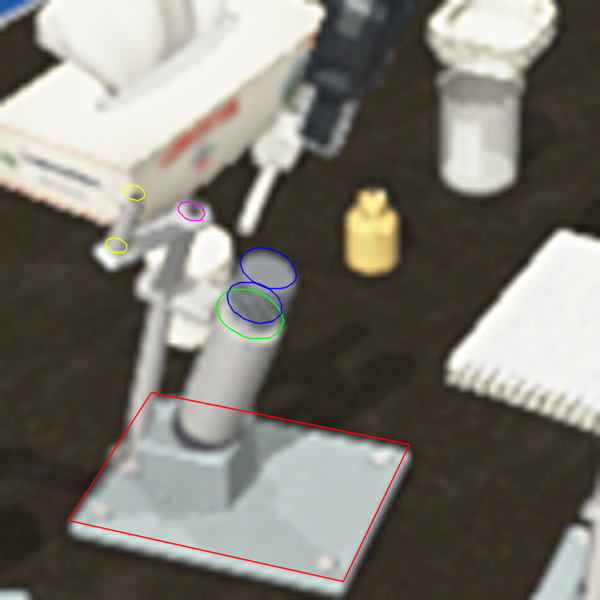

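View pics/w4_c.png

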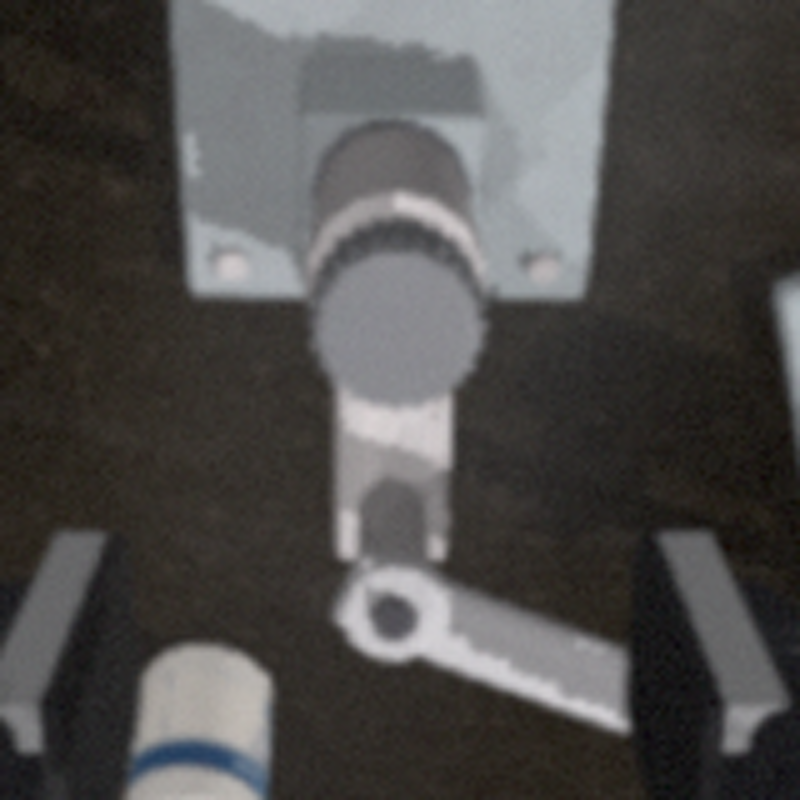

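The keeper is clear at about 2.0 rad and the knob is home. In the close-up the knob's centre is at column 401 against 388 predicted, so it sits about 1.5 mm further to +y. I'll correct for that, descend and pinch.

Run:
```python
from h import *
from cell import env
t=np.load("pose.npy"); t[:2]+=.0014*Rz(t[2])[:2,1]; np.save("pose2.npy",t)
env.move_straight(tool(t,[0,0,.10],0)[0],max_speed=.08)
hit=env.move_straight(tool(t,[0,0,.023],0)[0],max_speed=.05,contact_N=6)
s=env.sense();print(hit,np.round(s["force"],2))
c=wsnap(env,"w5"); overlay(c,"w5",t,1.98,(230,150,400,310),4.5)
print(env.sense()["time"])
```

```text
False [ 0.09 -0.46 -0.62]
14.6167
```

View pics/w5_o.png

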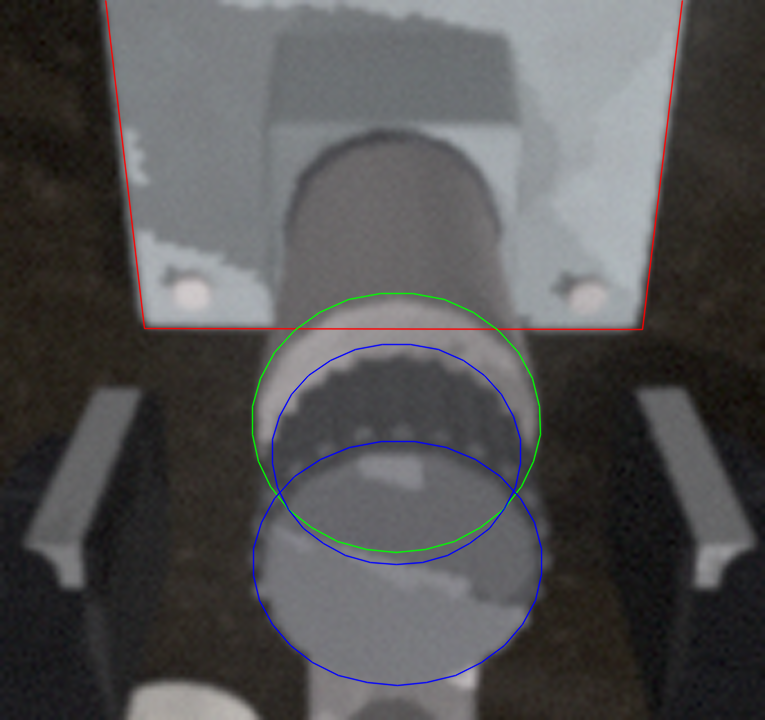

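Relative to the jaw midline (column 390), the knob (405) still sits about 1.2 mm to +y. I'll shift by that and pinch.

Run:
```python
from h import *
from cell import env
t=np.load("pose2.npy"); t[:2]+=.0012*Rz(t[2])[:2,1]; np.save("pose3.npy",t)
env.move_straight(tool(t,[0,0,.023],0)[0],max_speed=.02)
W=Rz(t[2])@RB
env.command_gripper(0.0); env.sleep(.2)
F=[env.sense() for _ in range(1)]
s=F[0];print(s["grip_width"],"force in barrel frame",np.round(W.T@s["force"],2),"torque",np.round(W.T@s["torque"],3),s["time"])
c=wsnap(env,"w6"); overlay(c,"w6",t,1.98,(230,150,400,310),4.5)
```

```text
0.02610057521955387 force in barrel frame [-0.29 -0.33  4.53] torque [-0.268  0.531 -0.01 ] 15.4
```

View pics/w6_o.png

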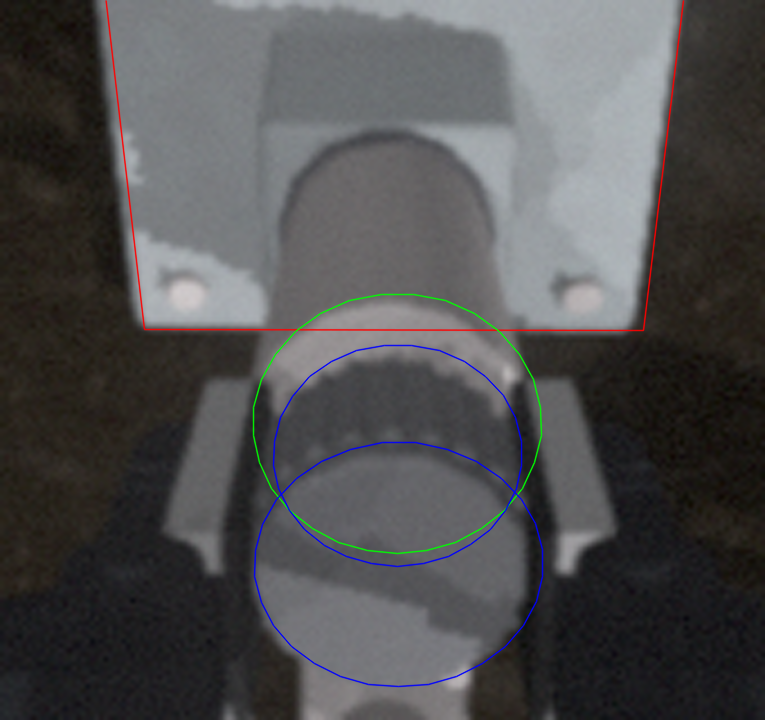

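The knob is gripped at 26.1 mm with no meaningful side force. Now the draw along the bore, in stages with the force watched.

Run:
```python
from h import *
from cell import env
t=np.load("pose3.npy"); W=Rz(t[2])@RB
for dz in(.004,.012,.022,.032):
    hit=env.move_straight(tool(t,[0,0,.023+dz],0)[0],max_speed=.025,contact_N=10); s=env.sense()
    print(dz,hit,round(s["grip_width"],4),np.round(W.T@s["force"],2),np.round(W.T@s["torque"],2))
    if hit: break
c=wsnap(env,"w7"); overlay(c,"w7",t,1.98,(230,150,400,310),4.5,zk=.052)
c=env.capture("side"); np.savez("sd7.npz",**c); overlay(c,"w7d",t,1.98,(280,150,380,260),6,zk=.052)
print(env.sense()["time"])
```

```text
0.004 True 0.026 [ 1.42  0.26 -0.06] [ 0.04 -0.14 -0.01]
15.7583
```

View pics/w7_o.png

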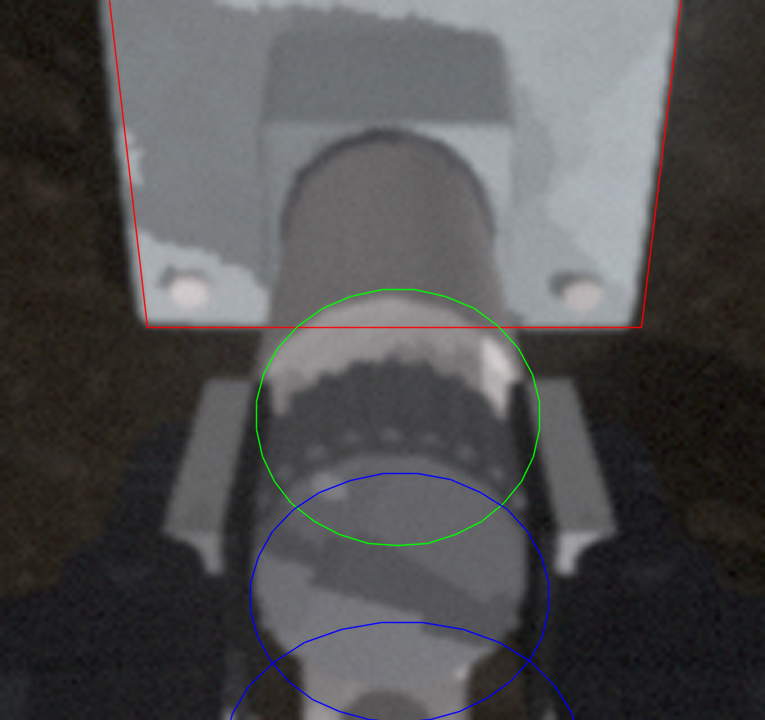

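View pics/w7d_o.png

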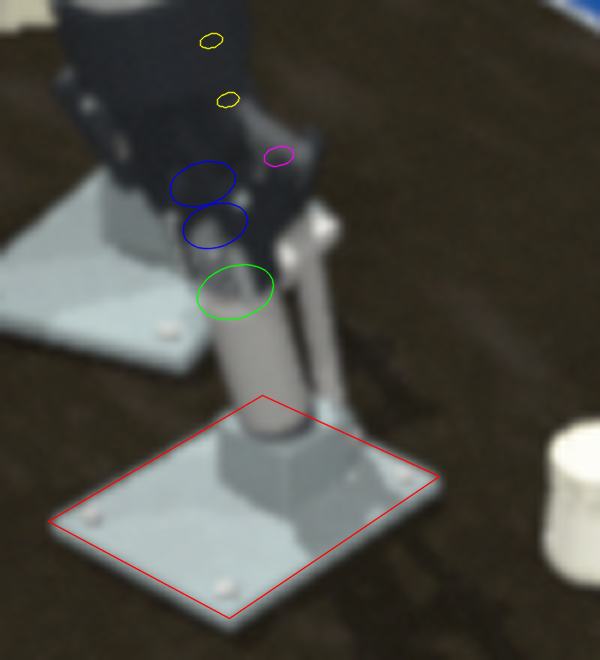

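The guard stopped on the small break-free jolt and the forces are near zero again. I'll continue with the guard a little higher.

Run:
```python
from h import *
from cell import env
t=np.load("pose3.npy"); W=Rz(t[2])@RB
def dz(): return round(float((W.T@(np.array(env.sense()["eef_pos"])-tool(t,[0,0,.023],0)[0]))[2])*1000,2)
print("now",dz())
for d in(.004,.010,.018,.026,.034):
    hit=env.move_straight(tool(t,[0,0,.023+d],0)[0],max_speed=.03,contact_N=15); s=env.sense()
    print(d,hit,dz(),round(s["grip_width"],4),np.round(W.T@s["force"],2),np.round(W.T@s["torque"],2))
    if hit: break
c=wsnap(env,"w8"); overlay(c,"w8",t,1.98,(230,150,400,310),4.5,zk=.020+dz()/1000)
c=env.capture("side"); np.savez("sd8.npz",**c); overlay(c,"w8d",t,1.98,(280,150,380,260),6,zk=.020+dz()/1000)
print(env.sense()["time"])
```

```text
now 2.25
0.004 False 3.84 0.0259 [ 2.35  0.53 -1.51] [-0.06 -0.28  0.03]
0.01 False 10.11 0.0264 [0.99 0.17 1.17] [-0.   -0.17 -0.03]
0.018 False 18.13 0.0264 [ 1.45 -0.26  0.26] [ 0.03 -0.1   0.  ]
0.026 False 26.08 0.0265 [1.77 0.02 0.56] [ 0.02 -0.15  0.07]
0.034 False 34.05 0.0265 [1.3  0.65 0.21] [ 0.08 -0.06  0.03]
17.7083
```

View pics/w8_o.png

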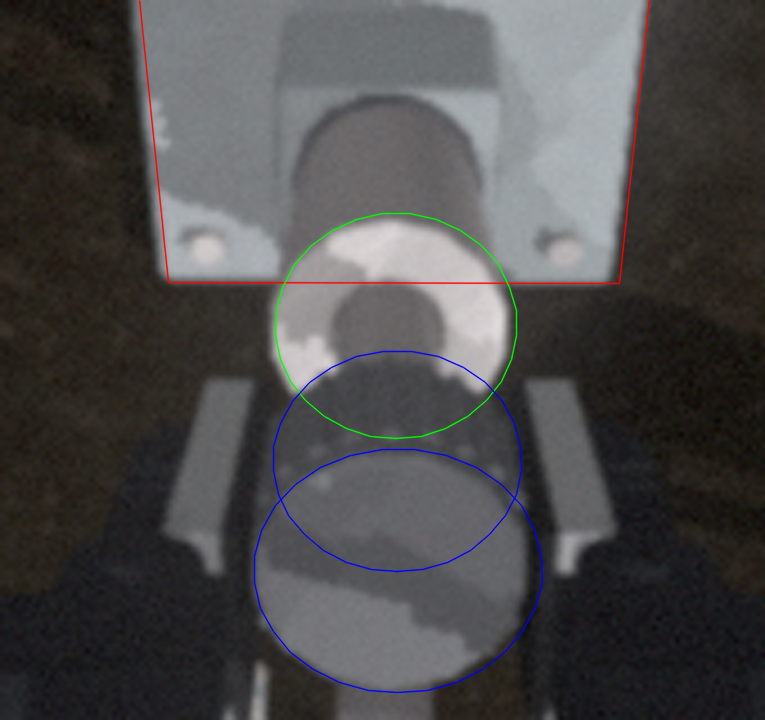

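View pics/w8d_o.png

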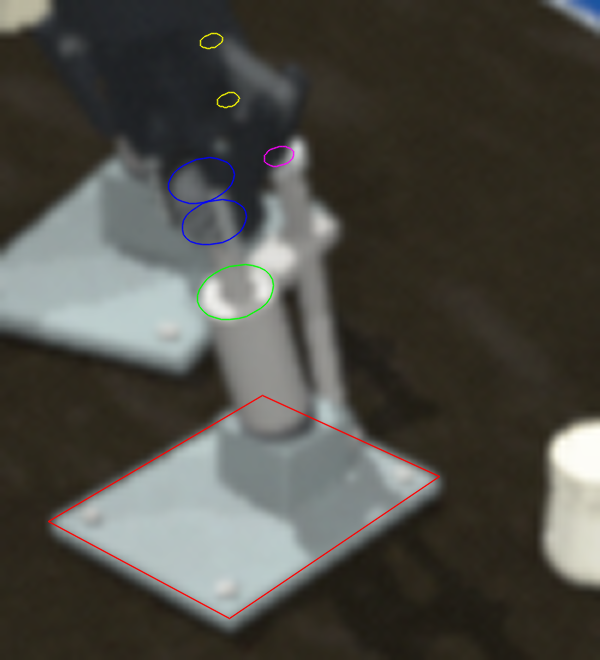

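The plunger follows the hand in line with the bore, with no slip and no ring showing yet. I'll go to 43 mm, then 45.

Run:
```python
from h import *
from cell import env
t=np.load("pose3.npy"); W=Rz(t[2])@RB
ims=[]
def crop(n): 
    c=wsnap(env,n); return cv2.resize(c["frame"][165:245,270:350,::-1],(400,400),interpolation=cv2.INTER_CUBIC)
for d in(.042,.045):
    hit=env.move_straight(tool(t,[0,0,.023+d],0)[0],max_speed=.03,contact_N=15); env.sleep(.2); s=env.sense()
    print(d,hit,round(s["grip_width"],4),np.round(W.T@s["force"],2),np.round(s["joint_velocities"],3).max())
    ims.append(crop(f"w9_{int(d*1000)}"))
    if hit: break
cv2.imwrite("pics/w9.png",np.hstack(ims))
c=env.capture("side"); np.savez("sd9.npz",**c); overlay(c,"w9d",t,1.98,(290,160,370,220),9,zk=.065)
c=env.capture("scene"); np.savez("sc9.npz",**c); overlay(c,"w9s",t,1.98,(240,150,360,270),5,zk=.065)
print(env.sense()["time"])
```

```text
0.042 False 0.0263 [ 1.26  1.25 -0.88] 0.001
0.045 False 0.0265 [-0.44  1.1   0.09] 0.001
18.975
```

View pics/w9.png

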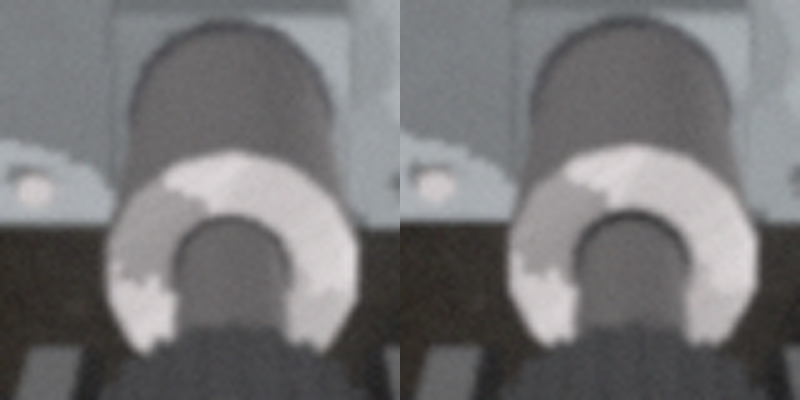

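View pics/w9d_c.png

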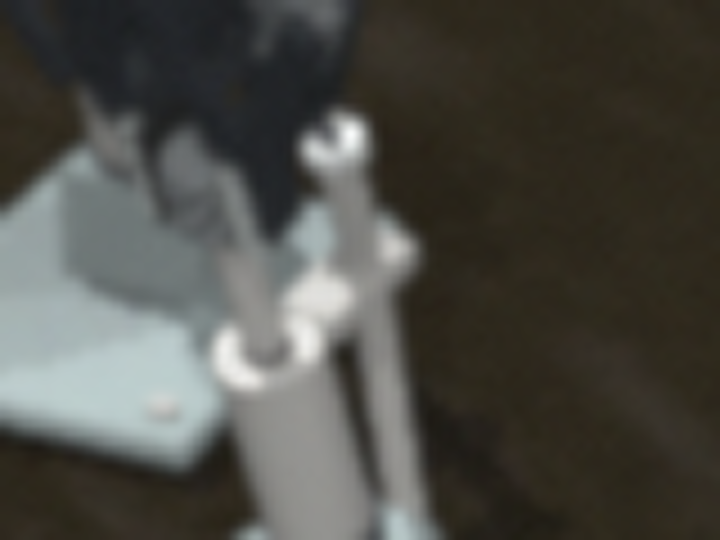

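View pics/w9s_o.png

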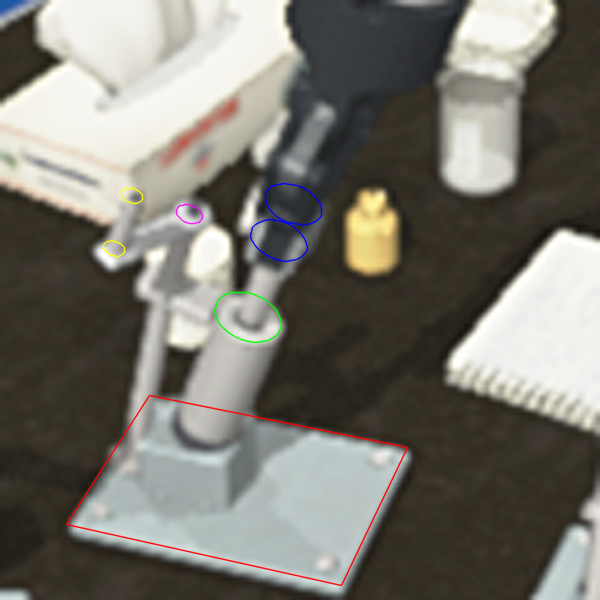

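At 45 mm a dark arc starts to show at (630,218), where the rod leaves the bore: the ring is just emerging. I'll draw 1.5 mm more to pin it down.

Run:
```python
from h import *
from cell import env
t=np.load("pose3.npy"); W=Rz(t[2])@RB
ims=[]
def crop(n): 
    c=wsnap(env,n); return cv2.resize(c["frame"][165:245,270:350,::-1],(400,400),interpolation=cv2.INTER_CUBIC)
for d in(.0465,.048):
    hit=env.move_straight(tool(t,[0,0,.023+d],0)[0],max_speed=.02,contact_N=15); env.sleep(.2); s=env.sense()
    print(d,hit,round(s["grip_width"],4),np.round(W.T@s["force"],2),s["time"])
    ims.append(crop(f"w10_{int(d*10000)}"))
cv2.imwrite("pics/w10.png",np.hstack(ims))
```

```text
0.0465 False 0.0261 [ 1.25  0.66 -0.98] 19.425
0.048 False 0.0263 [ 0.71  0.48 -1.08] 19.925
```

View pics/w10.png

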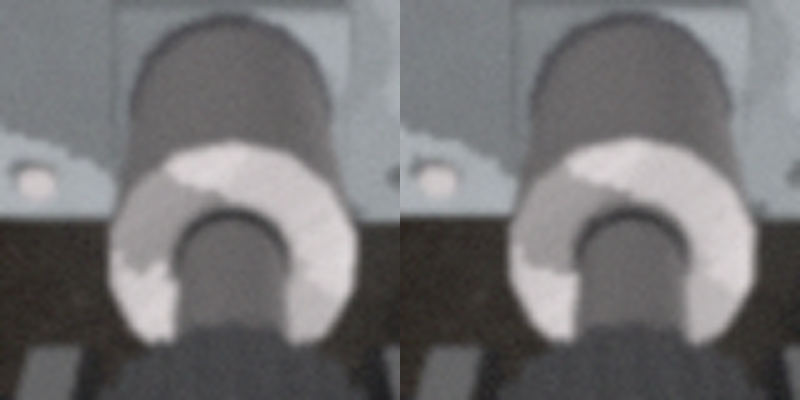

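Run:
```python
from h import *
for n in("w8","w9_42","w9_45","w10_465","w10_480"):
    f=load(n+".npz")["frame"].astype(int).sum(2)/3
    print(n,np.round(f[198:226,311:321].mean(1)).astype(int).tolist())
t=np.load("pose3.npy");c=load("w10_480.npz")
for z in(0,.0015,.003,.0045): print(z,fproj(c,B2W(*t[:3],[-.007,0,z])))
print(fproj(c,B2W(*t[:3],[-.00775,0,0])))
```

```text
w8 [121, 160, 191, 206, 209, 207, 207, 205, 203, 202, 199, 197, 192, 177, 150, 116, 104, 102, 103, 103, 103, 103, 102, 102, 103, 102, 102, 102]
w9_42 [208, 208, 208, 206, 204, 202, 201, 199, 193, 170, 123, 95, 97, 102, 103, 102, 103, 103, 103, 103, 103, 103, 103, 104, 103, 103, 103, 102]
w9_45 [208, 207, 205, 203, 200, 198, 194, 185, 155, 104, 71, 82, 96, 101, 103, 102, 103, 103, 102, 102, 103, 102, 101, 101, 102, 102, 101, 102]
w10_465 [207, 206, 204, 201, 195, 183, 171, 152, 120, 83, 67, 82, 96, 101, 102, 102, 103, 102, 102, 103, 102, 102, 102, 102, 102, 103, 102, 103]
w10_480 [206, 204, 202, 197, 187, 170, 155, 131, 101, 77, 67, 83, 97, 101, 102, 103, 102, 103, 102, 102, 102, 102, 102, 102, 102, 102, 102, 102]
0 [317.55863003 205.04046716]
0.0015 [317.56593311 205.74546876]
0.003 [317.57333362 206.46034329]
0.0045 [317.58083344 207.18529181]
[317.56047003 203.96913733]
```

The rod's shading pins the ring. Its upper edge sits at row 208.5 and stays fixed in the hand, so nothing has slipped. At a 48 mm draw that edge is about 4.5 mm above the mouth, so the ring's centre is about 3 mm out and the right draw is 45 mm. I'll go back to that and check the whole scene.

Run:
```python
from h import *
from cell import env
t=np.load("pose3.npy"); W=Rz(t[2])@RB
env.move_straight(tool(t,[0,0,.023+.045],0)[0],max_speed=.02,contact_N=15); env.sleep(.4); s=env.sense()
print(round(s["grip_width"],4),np.round(W.T@s["force"],2),s["time"],(W.T@(np.array(s["eef_pos"])-tool(t,[0,0,.023],0)[0]))*1000)
c=wsnap(env,"w11"); print(np.round(c["frame"].astype(int).sum(2)[203:214,311:321].mean(1)/3).tolist())
im=[]
for n in("scene","side"):
    c=env.capture(n); c0=load(n+"0.npz")
    b=(240,150,360,250) if n=="scene" else (280,150,400,250)
    for k in(c0,c): im.append(cv2.resize(k["frame"][b[1]:b[3],b[0]:b[2],::-1],(360,300),interpolation=cv2.INTER_CUBIC))
    a=cv2.cvtColor(c0["frame"],cv2.COLOR_RGB2GRAY).astype(np.float32);e=cv2.cvtColor(c["frame"],cv2.COLOR_RGB2GRAY).astype(np.float32)
    # plate front / bystanders shift
    for nm,w in({"plate":(255,235,325,268),"weight":(306,186,324,208)} if n=="scene" else {"plate":(290,235,350,255),"weight":(385,252,403,278),"jar":(368,218,393,250),"beaker":(413,266,446,308)}).items():
        sl=np.s_[w[1]:w[3],w[0]:w[2]]; print(n,nm,np.round(cv2.phaseCorrelate(a[sl].copy(),e[sl].copy()),2) if 0 else cv2.phaseCorrelate(a[sl].copy(),e[sl].copy()))
cv2.imwrite("pics/fin.png",np.vstack([np.hstack(im[:2]),np.hstack(im[2:])]))
```

```text
0.0261 [ 0.43  1.41 -2.47] 20.675 [-5.91409697e-02  8.40251302e-03  4.49404620e+01]
[197.0, 194.0, 186.0, 157.0, 107.0, 71.0, 80.0, 95.0, 101.0, 103.0, 103.0]
scene plate ((0.09125317357945306, -0.07357802829122306), 0.952176742899565)
scene weight ((-0.034480009156753866, -0.03581503396738661), 0.9796642065048218)
side plate ((-0.0298135046433039, 0.05285932616845557), 0.9853952256838481)
side weight ((-0.093374958363869, 0.3715244142845595), 1.0122959623611514)
side jar ((0.5395888301580456, -0.08197898054928388), 0.9634837293624878)
side beaker ((-0.0178316084790886, 0.47674088387878655), 0.9984022052199752)
```

View pics/fin.png

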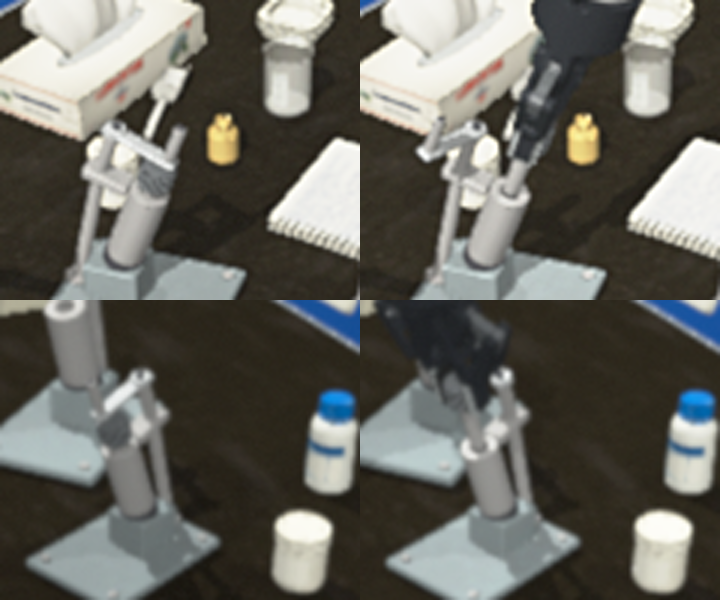

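The keeper is swung left, the plunger is drawn in line with the bore, and the stand and bystanders moved by less than a pixel. Handing in.

```bash
python3 -c "
from cell import env
env.close_job(); print(env.sense()['time'],env.sense()['grip_width'])"
```

```text
the job is handed in; nothing more can be done
the job is handed in; nothing more can be done
```

The doser is ready for filling and the job was handed in at about 21 s; no verdict was reported. I worked on the middle stand, whose plate fits 150 x 110 mm. I swung its keeper left to about 2.0 rad by the peg, then pinched the knob across y and drew the plunger 45 mm along the bore. The arm still holds it there.

**Last checks**
- **Grip:** fingers at 26.1 mm, with no slip seen in the wrist pictures; outside force on the tool was under 3 N.
- **Ring:** by the wrist picture its centre is level with the mouth, to an estimated 1–2 mm. It is only about 1.5 pixels wide there, so I also checked by drawing to 48 mm and going back to 45 mm.
- **Stand, weight, jar and beaker:** all moved by about half a pixel or less between the first and last pictures.

**What disagreed**
- **Knob position:** it lay about 2.6 mm further to +y than my first fit. I corrected this before gripping.
- **Early stop:** the force guard tripped once, 2 mm into the draw, when the plunger broke free. The forces fell back to near zero and I carried on.

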